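# Issue a box of clips past the spring stop

### The job

With the fingertips, press the long steel plate of the issue tray down behind the small box of paper clips, so that the two stop posts in front of the box sink, and keep the plate held down while you push the box forward along the lane until it lies entirely past the posts in the far bay. Then let the plate spring up again and move clear. Only push the box: do not pick it up, lift or tip it, do not let the posts up beneath it, and leave everything else on the cabinet where it is.

Things in the scene. Friction and masses are not known exactly. Their poses are not given: they have to be found in the camera images.
- tray: Fixed grey tray, one straight lane. Origin: underside, on the lane's centre line, level with the rear faces of the stop posts; x forward along the lane (the way the box goes, away from the robot), y left, z up. Lane x -125 (open rear) to +104 mm (end wall, 36 mm high). Box rides on rails, tops z = 24 mm, between side walls 63 mm apart, tops z = 32 mm. Bay floor from x = +44 mm: z = 24 mm.
- stop_plate (a joint): Downward travel (m) of the steel plate and the stop posts, one rigid part on a spring guide: 0 = up, 0.013 = fully down. It goes straight down wherever it is pressed and springs back when let go; about 3 N starts it, about 6.5 N holds it fully down. Over about 0.010 the posts are below the rails.
- press_zone (a point): Point on the plate's upper face, centre line, at tray x = -100 mm, in the ribbed part behind the box; moves with the plate. Plate: x -121 to +41 mm, 47 mm wide, in a slot 49 mm wide between the rails; upper face at z = 22.5 mm above the tray's origin when up, 9.5 mm when fully down.
- stop_posts (a point): Point midway between the two steel stop posts, at the height of their tops (33.7 mm above the tray's origin when up, 9.7 mm above the rails); moves with the plate. Posts: tray x = 0 to 10 mm, y = 25 to 37 mm either side, 50 mm clear between them for the fingers.
- clip_box: Loose pale green carton of paper clips, 45 mm long (its x, along the lane), 60 mm wide (y), 22 mm high, about 60 g. Origin: centre of its underside. It starts on the rails behind the posts; it is entirely past them when its origin is over 32.5 mm ahead of the tray's origin, and touches the end wall at 81.5 mm.
- sign_stand (a point): Middle of a fixed upright sheet sign, 230 mm wide, 300 mm high above the cabinet, 6 mm thick, leaning slightly back, turned 0.49 rad clockwise (seen from above) from facing the robot; its left edge is near y = -0.02. It stands to the right of the tray and never moves: go round or over it.
- staple_box: Bystander: loose carton of staples, 40x62x18 mm, near the front edge. Origin: centre of the underside.
- coin_roll: Bystander: loose roll of coins standing on end, diameter 26 mm, 50 mm high. Origin: centre of the underside.
- rubber_stamp: Bystander: loose rubber stamp standing upright, diameter 27 mm, 76 mm high. Origin: centre of the underside.
- tape_roll: Bystander: loose roll of brown parcel tape lying flat, diameter 81 mm, 19 mm high. Origin: centre of the underside.
- mug: Bystander: loose white mug, 82x114x91 mm with handle. Origin: centre of the underside.
- ink_bottle: Bystander: loose ink bottle, diameter 37 mm, 76 mm high, behind the sign. Origin: centre of the underside.

How it is judged:
By the outcome, as a careful person would: the job done as asked, in the order asked, and still so for the second after the job is handed in, with the robot touching nothing.
It also fails if it takes over 40 s, if anything falls off the work surface, if the arm or the gripper's body presses on something with over 40 N, if the wrist force passes 120 N, or if a joint passes its speed limit or range.

### The arm

A 6-joint arm with a two-finger parallel gripper is mounted at the origin on a cart in front of the work surface, level with it; the furniture and walls round the work are solid. World frame = base frame: x ahead of the robot, y to its left, z up, the work surface at z = 0. Lengths are in m, angles in rad, forces in N, time in s.
With the tool pointing down it reaches from about 0.35 to 0.85 m from the base axis. Payload 8.1 kg.
Tool frame: the origin (TCP) lies on the centre line of the jaws, within the pads' length; the fingertips stand env.tip_extent ahead of it and the grasp point (between the pads) lies 8 mm behind it (env.tip_extent is the distance from the TCP to the fingertips, in m); z points along the fingers, y is the direction in which the jaws open and shut (so a half turn about z gives the same grasp; the last joint's range is limited). The gripper opens to 85 mm and grips with 20 to 120 N. Pads are 22 mm wide; open, the fingers measure 114 mm over their backs; the gripper's body (76 mm by 85 mm) begins 54 mm behind the grasp point. The pads swing forward as they close: fully open they stand 13 mm farther back than shut.
Start: joints at [1.091, 0.13, 1.488, -0, 1.523, -0.085], TCP at [0.231, 0.554, 0.242] pointing down, gripper open.
Joint ranges: [-2.96, 2.96], [-0.89, 2.26], [0.02, 2.5], [-1.34, 4.48], [0, 2.73], [-2.66, 2.66]. Speed limits (rad/s): [2.39, 2.39, 2.79, 3.14, 3.14, 3.14].

### API

Orientations are given as a rotation vector (axis times angle).
In Python, from bench import env gives the robot as it stands.
- The arm moves only by the tool servo_tool, never from a script. Its argument "commands" is a list of rows, each a list of 3 entries, a list of its own where there are three numbers: the opening, from -1 (shut) to 1 (fully open), then the shift along the tool's x, y, z in m, then the turn, a rotation vector about the tool's x, y, z in degrees. A call has 1 to 5 rows; each row is the pose to reach, as a shift and turn from the pose commanded when the call began, along the tool's axes at that moment; what a row does not reach only later rows make up. A row lasts 1/12 s, in which the tool goes at most 41.7 mm and 7.16 degrees, less where a joint would pass 70% of its speed; a pose out of reach is approached as far as the arm can. A call with a gripper value outside its range is refused whole. The fingers move at their own pace and stop on an object; "newtons" is the grip in N (left out, the last holds). Time passes only in rows, so rows that repeat a pose let the fingers close. It gives the time, the measured TCP pose, the force and the opening at its end, in the units of the state.
- env.state(): the state, without advancing time (a new reading comes with each control period).
- env.grab_frame(name): name is "scene" or "top" or "wrist"; returns the picture (480x640x3 uint8, red, green, blue); there is no depth.
- env.camera_params(name): a dict with "fx", "fy", "cx", "cy" (pixels), "R" (3x3) and "t" (3): a world point X has camera coordinates R X + t; the wrist camera has in their place "hand_eye" (4x4, takes a point from camera to tool coordinates, whose origin is the TCP and whose axes are the flange's). Camera axes: x right, y down, z forward; pixel columns grow to the right and rows downward; lengths in m; the calibration is good to about 2 mm. A picture is of the moment at which its call begins: read the wrist's pose just before it. camera_params takes no time and is no camera call.
- env.job_done(): hands the job in, once; it reports no verdict.
The state is a dict: "time_s": time; "joint_positions": joint angles; "dq": joint speeds; "effort": joint torques, N m; "ee_pos": TCP position; "orientation": TCP orientation; "force": force on the tool from outside, world axes, zero at the start; "ft_torque": the same for the moment, N m; "width": finger opening in m.
Only numpy, scipy, OpenCV 4.12 (cv2) and the standard library are available. Lean on these libraries where they do the work, as an engineer would, in place of code of your own. Each camera call takes 0.05 s, during which the arm holds its last target.

## Working session

There is one attempt and no reset: what is moved stays moved. The work goes in short steps, Python scripts to look and compute and a tool call to move; the robot and the scene stay as the last step left them, time stands still between calls to the robot, and variables do not carry over. Pictures are saved under pics/ and viewed, and the job is handed in when it is done.

Besides the shell and the picture viewer there is one more tool, called as name([rows], argument=value, ...), one row to a line, values as JSON. servo_tool: Moves the arm, as the interface text tells. Its arguments: {"type":"object","properties":{"commands":{"type":"array","items":{"type":"array"}},"newtons":{"type":"number"}},"required":["commands"]}

```bash
mkdir -p pics; ls
python3 - <<'E'
from bench import env
import cv2,numpy as np
print(env.state()); print(env.tip_extent)
for n in ("scene","top","wrist"):
    f=env.grab_frame(n); cv2.imwrite(f"pics/{n}0.png",f[:,:,::-1]); p=env.camera_params(n)
    print(n,{k:np.round(v,4).tolist() for k,v in p.items()})
E
```

```text
pics
{'time_s': 0.0, 'joint_positions': array([ 1.09059637e+00,  1.31176417e-01,  1.48929601e+00, -1.86947357e-05,
        1.52300779e+00, -8.53920134e-02]), 'dq': array([ 0.00116014,  0.00175857, -0.00136697, -0.00051457,  0.00062496,
       -0.00066535]), 'effort': array([ 7.66226167e-04, -5.69404256e+01, -5.00544298e+01,  1.07824712e-04,
        1.47896254e-02,  5.45287079e-06]), 'ee_pos': array([0.23050885, 0.55336871, 0.24122613]), 'orientation': array([-6.16041489e-01, -3.08007998e+00,  2.85492166e-03]), 'force': array([ 1.1005682 , -0.16332163,  0.36311247]), 'ft_torque': array([ 0.00774175, -0.01529279,  0.04723603]), 'width': 0.08537675857711925}
0.011
scene {'fx': 521.9568, 'fy': 521.9568, 'cx': 326.3677, 'cy': 240.6335, 'R': [[0.8757, -0.4829, 0.0009], [-0.2633, -0.4791, -0.8374], [0.4048, 0.733, -0.5466]], 't': [-0.4027, 0.2334, 0.7369]}
top {'fx': 464.1116, 'fy': 464.1116, 'cx': 321.0772, 'cy': 240.5529, 'R': [[-0.0239, -0.9997, 0.008], [-0.9969, 0.0232, -0.0757], [0.0755, -0.0098, -0.9971]], 't': [0.0468, 0.4938, 0.9878]}
wrist {'fx': 354.1772, 'fy': 354.1772, 'cx': 318.1429, 'cy': 235.3915, 'hand_eye': [[-0.0003, -0.9483, -0.3173, 0.0821], [1.0, -0.0004, 0.0003, 0.0003], [-0.0004, -0.3173, 0.9483, -0.1318], [0.0, 0.0, 0.0, 1.0]]}
```

View pics/scene0.png

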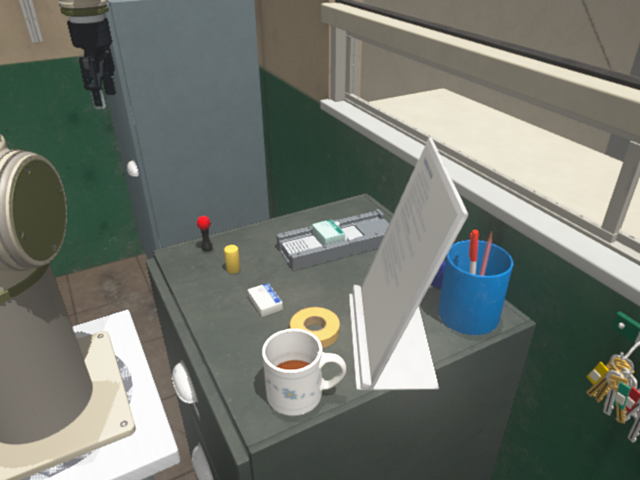

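View pics/top0.png

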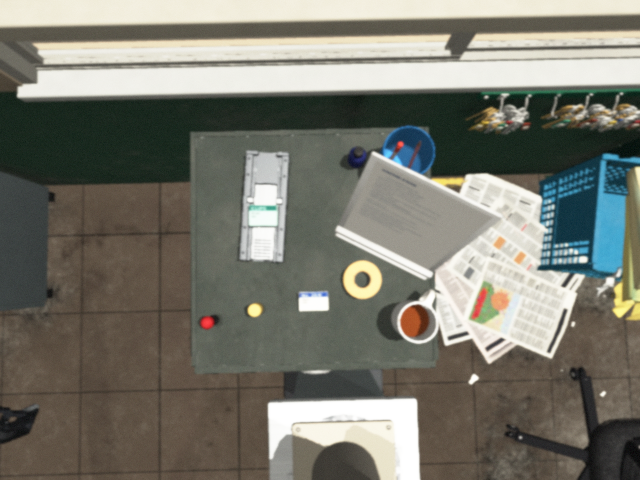

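View pics/wrist0.png

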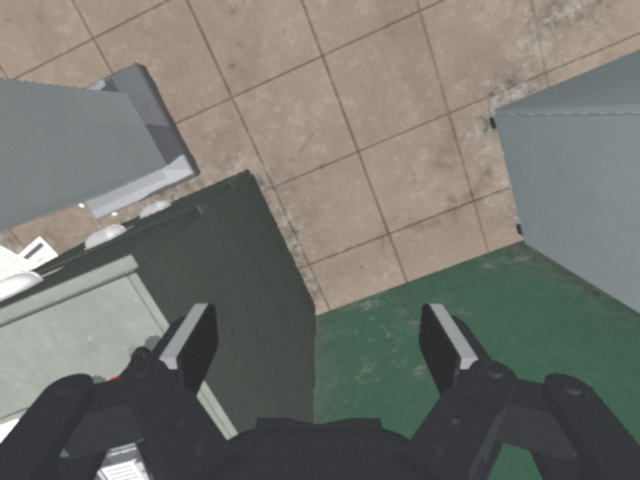

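The top view shows the tray at about (265,206), nearly along world x. The green/white box is at (263,212) and the rear ribbed plate at (262,245). The sign is to the right at (400,215), and the coin roll (255,310) and stamp (207,322) stand at the front. I'll zoom in.

```bash
cat > h.py <<'E'
import numpy as np,cv2
from bench import env
from scipy.spatial.transform import Rotation as Ro
def ray(n,uv,P=None):
    p=env.camera_params(n); d=np.array([(uv[0]-p['cx'])/p['fx'],(uv[1]-p['cy'])/p['fy'],1])
    if n=='wrist':
        pos,rv=P; H=np.array(p['hand_eye']); R=Ro.from_rotvec(rv).as_matrix()
        return pos+R@H[:3,3], R@H[:3,:3]@d
    R=np.array(p['R']);return -R.T@np.array(p['t']), R.T@d
def onz(n,uv,z,P=None):
    o,d=ray(n,uv,P); return o+d*(z-o[2])/d[2]
def tri(rs):
    A=np.zeros((3,3));b=np.zeros(3)
    for o,d in rs:
        d=d/np.linalg.norm(d);M=np.eye(3)-np.outer(d,d);A+=M;b+=M@o
    x=np.linalg.solve(A,b); return x,[np.linalg.norm(np.cross(x-o,d/np.linalg.norm(d))) for o,d in rs]
E
python3 - <<'E'
import cv2
a=cv2.imread('pics/top0.png')[140:272,215:315]; cv2.imwrite('pics/topz.png',cv2.resize(a,None,fx=4.5,fy=4.5,interpolation=cv2.INTER_CUBIC))
a=cv2.imread('pics/scene0.png')[190:275,265:400]; cv2.imwrite('pics/scenez.png',cv2.resize(a,None,fx=5.5,fy=5.5,interpolation=cv2.INTER_CUBIC))
E
```

```text
(no output)
```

View pics/topz.png

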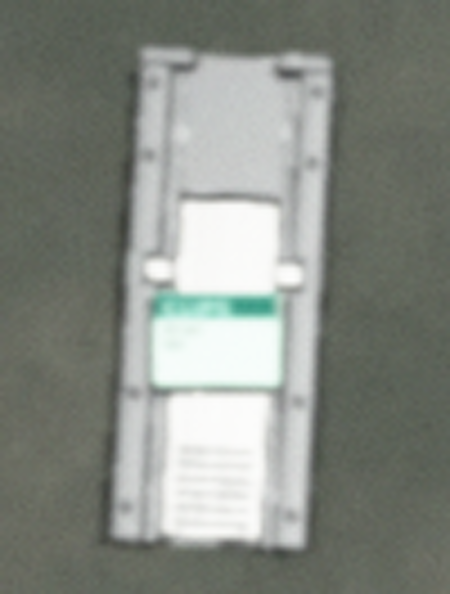

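View pics/scenez.png

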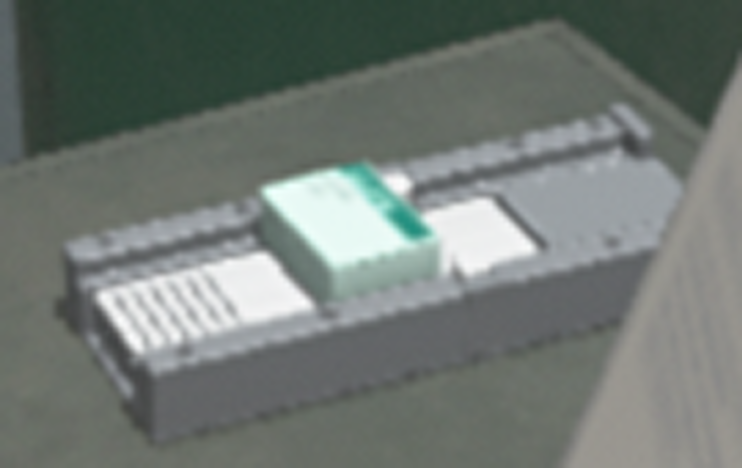

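Zoomed in, the top view gives the tray's rear corners at about (108,545) and (302,548) and its far corners at (143,50) and (330,58). The posts are near (158,270) and (291,273), with the box from (152,293) to (282,388). I'll convert these to world positions and check them against the scene view.

Run:
```python
from h import *
f=lambda q:(215+(q[0]+.5)/4.5-.5,140+(q[1]+.5)/4.5-.5)
g=lambda q:(265+(q[0]+.5)/5.5-.5,190+(q[1]+.5)/5.5-.5)
np.set_printoptions(precision=4,suppress=True)
for nm,q,z in [('RL',(110,542),.032),('RR',(302,546),.032),('FL',(143,50),.034),('FR',(330,60),.034),('pl RL',(163,538),.0225),('pl RR',(259,541),.0225),('pl FL',(181,199),.0225),('pl FR',(277,201),.0225),('postL',(159,269),.0337),('postR',(291,274),.0337),
 ('bx RL',(152,388),.046),('bx RR',(282,388),.046),('bx FL',(154,293),.046),('bx FR',(279,297),.046)]:
    print(nm,onz('top',f(q),z))
for nm,q,s in [('RL',(110,542),(68,245)),('RR',(302,546),(150,365)),('bxRL',(152,388),(262,188)),('bxRR',(282,388),(332,265)),('bxFR',(279,297),(438,242)),('plFR',(277,201),(543,250)),('plFL',(181,199),(495,197)),('plRL',(163,538),(97,291))]:
    print(nm,*tri([ray('top',f(q)),ray('scene',g(s))]))
```

```text
RL [0.4562 0.2109 0.032 ]
RR [0.4521 0.1202 0.032 ]
FL [0.6922 0.1922 0.034 ]
FR [0.6854 0.1025 0.034 ]
pl RL [0.4578 0.1872 0.0225]
pl RR [0.4553 0.1414 0.0225]
pl FL [0.6216 0.1764 0.0225]
pl FR [0.6196 0.1301 0.0225]
postL [0.5858 0.1859 0.0337]
postR [0.582  0.123  0.0337]
bx RL [0.5274 0.1881 0.046 ]
bx RR [0.526  0.1272 0.046 ]
bx FL [0.5724 0.1866 0.046 ]
bx FR [0.5691 0.1279 0.046 ]
RL [0.4584 0.2103 0.03  ] [np.float64(0.0023665211283028877), np.float64(0.002366521128302889)]
RR [0.4518 0.1202 0.0332] [np.float64(0.0003525989154103094), np.float64(0.00035259891541042387)]
bxRL [0.5287 0.1875 0.0462] [np.float64(0.0014088099401161375), np.float64(0.0014088099401161891)]
bxRR [0.5262 0.1269 0.0473] [np.float64(0.00036859649392112655), np.float64(0.000368596493921255)]
bxFR [0.5701 0.1279 0.043 ] [np.float64(0.0006161369705392281), np.float64(0.0006161369705391356)]
plFR [0.6189 0.1303 0.0234] [np.float64(0.0006349535702743848), np.float64(0.0006349535702744374)]
plFL [0.6235 0.176  0.0204] [np.float64(0.001553720514698437), np.float64(0.0015537205146983295)]
plRL [0.4594 0.1864 0.0231] [np.float64(0.0017744583840805198), np.float64(0.0017744583840803114)]
```

```bash
cat >> h.py <<'E'
YAW=-0.072; O=np.array([0.579,0.155,0.0])
def tray(x,y,z):
    c,s=np.cos(YAW),np.sin(YAW); return O+np.array([c*x-s*y,s*x+c*y,z])
def totray(p):
    c,s=np.cos(YAW),np.sin(YAW); d=p-O; return np.array([c*d[0]+s*d[1],-s*d[0]+c*d[1],d[2]])
def plan(target,yaw=None):
    yaw=YAW if yaw is None else yaw
    s=env.state(); R=Ro.from_rotvec(s['orientation']); c,n=np.cos(yaw),np.sin(yaw)
    D=np.array([[-c,-n,0],[-n,c,0],[0,0,-1]]).T  # columns: x,y,z axes
    D=np.column_stack([[-c,-n,0],[-n,c,0],[0,0,-1]])
    t=(R.inv()*Ro.from_matrix(D)).as_rotvec(degrees=True)
    print('t',round(s['time_s'],2),'tray',np.round(totray(s['ee_pos']),4),'shift',np.round(R.inv().apply(target-s['ee_pos']),4),'turn',np.round(t,2),'F',np.round(s['force'],1),'w',round(s['width'],4))
E
python3 - <<'E'
from h import *
plan(tray(-.100,0,.18))
E
```

```text
t 0.15 tray [-0.3762  0.3724  0.2415] shift [-0.3801 -0.2654  0.0618] turn [ -0.08  -0.02 -18.5 ] F [-0.2 -0.1  1.1] w 0.0855
```

servo_tool([
  [-1,[-0.034,-0.024,0.006],[0,0,-4]],
  [-1,[-0.068,-0.047,0.011],[0,0,-8]],
  [-1,[-0.1,-0.07,0.017],[0,0,-12]],
  [-1,[-0.135,-0.094,0.022],[0,0,-16]],
  [-1,[-0.17,-0.118,0.028],[0,0,-18.5]],
], newtons=60)

```text
time_s: 0.57
ee_pos: [0.3414, 0.3798, 0.2142]
orientation: [-0.106, -3.14, 0.0]
force: [0.8, -0.6, -0.6]
width: 0.0256
```

Run:
```python
from h import *
plan(tray(-.100,0,.18))
```

```text
t 0.57 tray [-0.2531  0.2071  0.2142] shift [-0.1521 -0.2079  0.0342] turn [-0.01 -0.    0.27] F [ 0.8 -0.6 -0.6] w 0.0256
```

servo_tool([
  [-1,[-0.025,-0.033,0.006],[0,0,0]],
  [-1,[-0.05,-0.066,0.012],[0,0,0]],
  [-1,[-0.075,-0.1,0.018],[0,0,0]],
  [-1,[-0.1,-0.133,0.024],[0,0,0]],
  [-1,[-0.125,-0.166,0.03],[0,0,0]],
])

```text
time_s: 0.98
ee_pos: [0.4535, 0.2063, 0.1845]
orientation: [0.113, 3.139, 0.0]
force: [1.0, 0.5, -0.3]
width: 0.0
```

Run:
```python
from h import *
plan(tray(-.100,0,.18))
```

```text
t 0.98 tray [-0.1289  0.0422  0.1845] shift [-0.0289 -0.0422  0.0045] turn [0.01 0.01 0.01] F [ 1.   0.5 -0.3] w 0.0
```

servo_tool([
  [-1,[-0.015,-0.021,0.002],[0,0,0]],
  [-1,[-0.029,-0.042,0.004],[0,0,0]],
  [-1,[-0.029,-0.042,0.004],[0,0,0]],
  [-1,[-0.029,-0.042,0.004],[0,0,0]],
])

```text
time_s: 1.32
ee_pos: [0.4791, 0.1631, 0.1804]
orientation: [-0.117, -3.138, 0.0]
force: [-0.6, 0.2, 0.1]
width: -0.0002
```

Run:
```python
from h import *
plan(tray(-.100,0,.18))
s=env.state(); np.save('P1.npy',np.array([s['ee_pos'],s['orientation']]))
cv2.imwrite('pics/w1.png',env.grab_frame('wrist')[:,:,::-1])
```

```text
t 1.32 tray [-0.1003  0.0008  0.1804] shift [-0.0003 -0.0008  0.0004] turn [-0.01 -0.05 -0.16] F [-0.6  0.2  0.1] w -0.0002
```

View pics/w1.png

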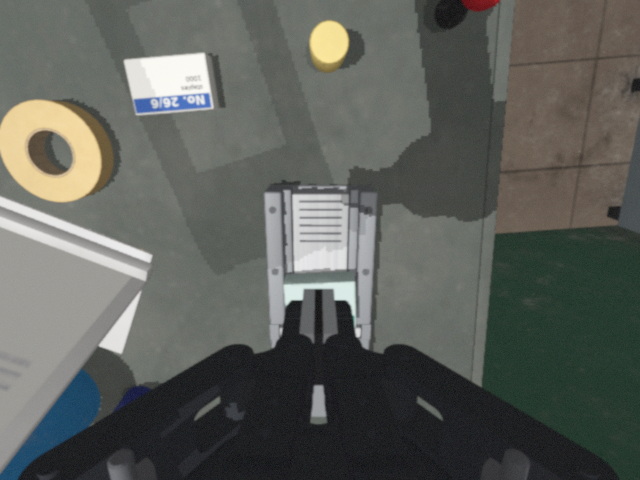

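The wrist view shows the tray lined up with the tool. The plate's rear edge runs from (291,190) to (349,190) and the box's rear face is at row ~275. I'll zoom in to refine the tray pose.

Run:
```python
import cv2
a=cv2.imread('pics/w1.png')[175:355,250:395]; cv2.imwrite('pics/w1z.png',cv2.resize(a,None,fx=3.3,fy=3.3,interpolation=cv2.INTER_CUBIC))
```

```text
(no output)
```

View pics/w1z.png

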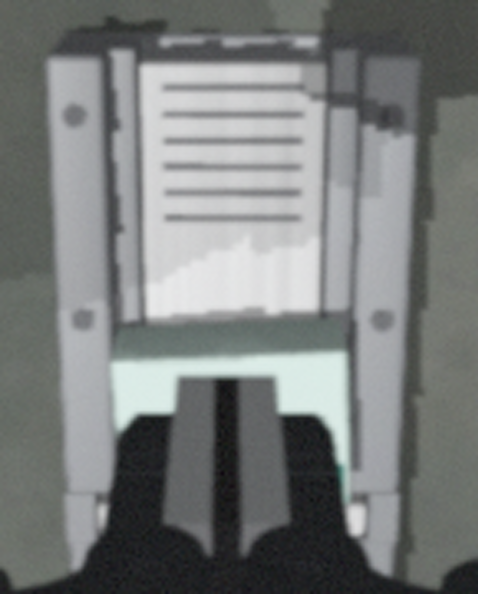

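Run:
```python
from h import *
P=np.load('P1.npy'); f=lambda q:(250+(q[0]+.5)/3.3-.5,175+(q[1]+.5)/3.3-.5)
for nm,q,z in [('RR',(48,57),.032),('RL',(420,58),.032),('R2',(65,490),.032),('L2',(402,490),.032),('plR',(138,62),.0225),('plL',(327,65),.0225),('plR2',(146,315),.0225),('plL2',(322,310),.0225),('bxR',(115,358),.046),('bxL',(348,350),.046),('postR',(100,517),.0337),('postL',(358,520),.0337),('rib',(163,217),.0225),('rib',(302,217),.0225)]:
    p=onz('wrist',f(q),z,P); print(nm,np.round(p,4),'tray',np.round(totray(p),4))
```

```text
RR [0.4509 0.1223 0.032 ] tray [-0.1255 -0.0418  0.032 ]
RL [0.4579 0.2124 0.032 ] tray [-0.1249  0.0485  0.032 ]
R2 [0.5713 0.1121 0.032 ] tray [-0.0046 -0.0433  0.032 ]
L2 [0.5783 0.2047 0.032 ] tray [-0.0043  0.0495  0.032 ]
plR [0.4556 0.1431 0.0225] tray [-0.1222 -0.0207  0.0225]
plL [0.46   0.1905 0.0225] tray [-0.1213  0.0268  0.0225]
plR2 [0.5248 0.1384 0.0225] tray [-0.0529 -0.0204  0.0225]
plL2 [0.5269 0.1859 0.0225] tray [-0.0542  0.0271  0.0225]
bxR [0.5256 0.1321 0.046 ] tray [-0.0516 -0.0267  0.046 ]
bxL [0.5278 0.1906 0.046 ] tray [-0.0536  0.0318  0.046 ]
postR [0.5795 0.1211 0.0337] tray [ 0.0029 -0.0338  0.0337]
postL [0.5858 0.1921 0.0337] tray [0.0041 0.0375 0.0337]
rib [0.4972 0.1456 0.0225] tray [-0.0809 -0.0153  0.0225]
rib [0.5    0.182  0.0225] tray [-0.0808  0.0212  0.0225]
```

servo_tool([
  [-1,[0,0.002,0.035],[0,0,0]],
  [-1,[0,0.002,0.07],[0,0,0]],
  [-1,[0,0.002,0.105],[0,0,0]],
  [-1,[0,0.002,0.13],[0,0,0]],
  [-1,[0,0.002,0.13],[0,0,0]],
])

```text
time_s: 1.78
ee_pos: [0.4736, 0.1664, 0.0449]
orientation: [-0.11, -3.13, 0.004]
force: [-0.9, 0.4, -0.7]
width: -0.0002
```

Run:
```python
from h import *
plan(tray(-.100,0.002,.02))
s=env.state(); np.save('P2.npy',np.array([s['ee_pos'],s['orientation']]))
a=env.grab_frame('wrist')[:,:,::-1]; cv2.imwrite('pics/w2.png',a)
b=env.grab_frame('scene')[150:300,230:420,::-1]; cv2.imwrite('pics/s2.png',cv2.resize(b,None,fx=4,fy=4,interpolation=cv2.INTER_CUBIC))
```

```text
t 1.78 tray [-0.1059  0.0038  0.0449] shift [-0.0062 -0.0017  0.0248] turn [-0.16 -0.56  0.11] F [-0.9  0.4 -0.7] w -0.0002
```

View pics/w2.png

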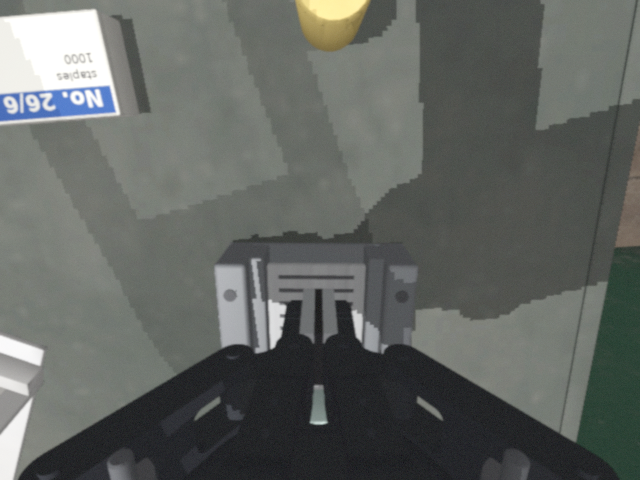

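View pics/s2.png

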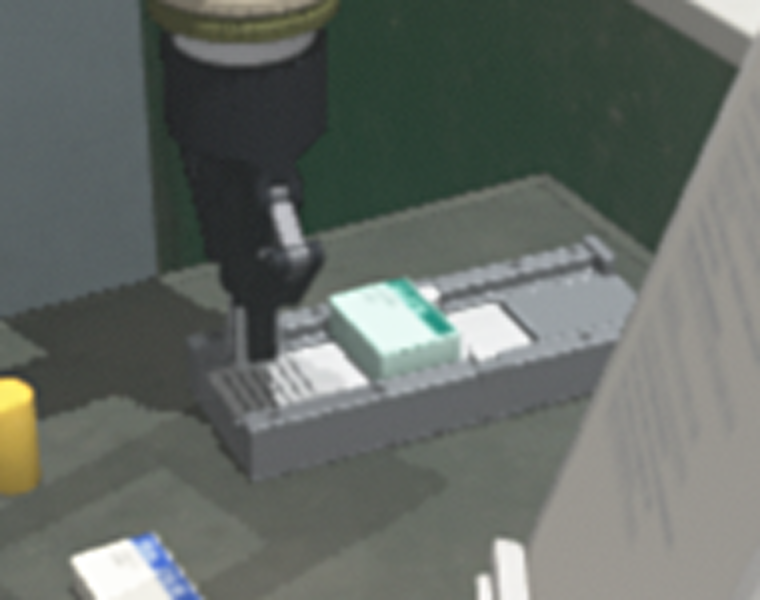

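The wrist view shows the closed tips at (318,290), centred between the plate edges at about x=268 and x=368. The scene view shows them over the ribbed part, clear behind the box. Next I press down gently.

servo_tool([
  [-1,[0,0,0.0],[0,0,0]],
  [-1,[0,0,0.008],[0,0,0]],
  [-1,[0,0,0.015],[0,0,0]],
  [-1,[0,0,0.02],[0,0,0]],
  [-1,[0,0,0.02],[0,0,0]],
])

```text
time_s: 2.3
ee_pos: [0.4791, 0.1663, 0.0304]
orientation: [0.113, 3.139, 0.0]
force: [2.3, 0.8, 2.1]
width: 0.0002
```

servo_tool([
  [-1,[0,0,0.004],[0,0,0]],
  [-1,[0,0,0.007],[0,0,0]],
  [-1,[0,0,0.009],[0,0,0]],
  [-1,[0,0,0.009],[0,0,0]],
])

```text
time_s: 2.63
ee_pos: [0.4794, 0.1663, 0.0219]
orientation: [0.113, 3.139, 0.0]
force: [0.3, -0.4, 4.9]
width: 0.0001
```

Run:
```python
from h import *
plan(tray(-.100,0.002,.0205))
```

```text
t 2.63 tray [-0.1001  0.0041  0.0219] shift [-0.0001 -0.0021  0.0014] turn [0.02 0.05 0.  ] F [ 0.3 -0.4  4.9] w 0.0001
```

servo_tool([
  [-1,[0,0,0.001],[0,0,0]],
  [-1,[0,0,0.002],[0,0,0]],
  [-1,[0,0,0.0025],[0,0,0]],
  [-1,[0,0,0.0025],[0,0,0]],
])

```text
time_s: 2.97
ee_pos: [0.4795, 0.1664, 0.0203]
orientation: [0.113, 3.139, 0.0]
force: [-3.1, -0.6, 12.0]
width: 0.0
```

Run:
```python
from h import *
plan(tray(-.100,0.002,.0205))
b=env.grab_frame('scene')[150:300,230:420,::-1]; cv2.imwrite('pics/s3.png',cv2.resize(b,None,fx=4,fy=4,interpolation=cv2.INTER_CUBIC))
plan(tray(-.100,0.002,.0205))
```

```text
t 2.97 tray [-0.1001  0.0042  0.0203] shift [-0.0001 -0.0022 -0.0002] turn [0.01 0.04 0.01] F [-3.1 -0.6 12. ] w 0.0
t 3.02 tray [-0.1001  0.0042  0.0203] shift [-0.0001 -0.0022 -0.0002] turn [0.01 0.04 0.01] F [-2.  -0.6 11.3] w -0.0
```

View pics/s3.png

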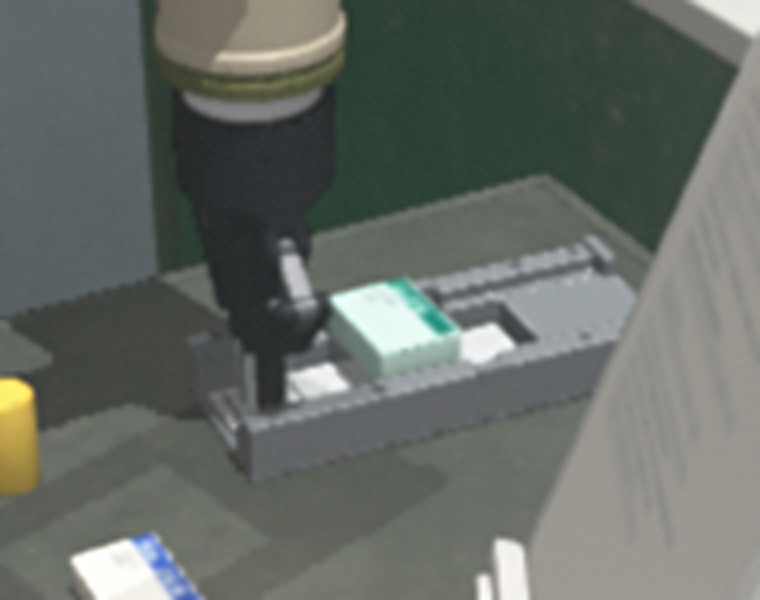

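The plate is fully down, with the tip at z≈9.3 mm and 12 N. The posts have gone from view beside the box at (430,295) and the box hasn't moved. Next I press slightly harder and slide forward.

servo_tool([
  [-1,[0,0,0.0015],[0,0,0]],
  [-1,[-0.005,0,0.0015],[0,0,0]],
  [-1,[-0.01,0,0.0015],[0,0,0]],
  [-1,[-0.015,0,0.0015],[0,0,0]],
  [-1,[-0.02,0,0.0015],[0,0,0]],
])

```text
time_s: 3.43
ee_pos: [0.4974, 0.1656, 0.0199]
orientation: [-0.112, -3.135, -0.001]
force: [-21.0, 1.7, 35.3]
width: -0.0003
```

Run:
```python
from h import *
plan(tray(-.080,0.004,.0205))
```

```text
t 3.43 tray [-0.0822  0.0047  0.0199] shift [-0.0022 -0.0007 -0.0006] turn [ 0.02 -0.25  0.03] F [-21.    1.7  35.3] w -0.0003
```

The downward force has risen to 35 N, more than needed, so I back off about 1 mm.

servo_tool([
  [-1,[0,0,-0.001],[0,0,0]],
  [-1,[-0.004,0,-0.0015],[0,0,0]],
  [-1,[-0.008,0,-0.0015],[0,0,0]],
])

```text
time_s: 3.68
ee_pos: [0.5052, 0.1648, 0.0202]
orientation: [-0.112, -3.135, -0.0]
force: [-15.5, 1.1, 22.8]
width: 0.0
```

Run:
```python
from h import *
plan(tray(-.072,0.004,.0205))
```

```text
t 3.68 tray [-0.0743  0.0045  0.0202] shift [-0.0023 -0.0005 -0.0003] turn [ 0.01 -0.24  0.02] F [-15.5   1.1  22.8] w 0.0
```

servo_tool([
  [-1,[-0.005,0,0],[0,0,0]],
  [-1,[-0.01,0,0],[0,0,0]],
  [-1,[-0.015,0,0],[0,0,0]],
  [-1,[-0.02,0,0],[0,0,0]],
  [-1,[-0.025,0,0],[0,0,0]],
])

```text
time_s: 4.1
ee_pos: [0.5299, 0.163, 0.0203]
orientation: [-0.112, -3.135, -0.0]
force: [-17.0, 1.2, 25.3]
width: 0.0001
```

Run:
```python
from h import *
b=env.grab_frame('scene')[150:300,230:420,::-1]; cv2.imwrite('pics/s4.png',cv2.resize(b,None,fx=4,fy=4,interpolation=cv2.INTER_CUBIC))
b=env.grab_frame('top')[130:275,205:325,::-1]; cv2.imwrite('pics/t4.png',cv2.resize(b,None,fx=4,fy=4,interpolation=cv2.INTER_CUBIC))
plan(tray(-.050,0.004,.0205))
```

```text
t 4.2 tray [-0.0483  0.0044  0.0204] shift [ 0.0017 -0.0004 -0.0001] turn [ 0.01 -0.14  0.01] F [-10.2   1.6  19. ] w -0.0001
```

View pics/s4.png

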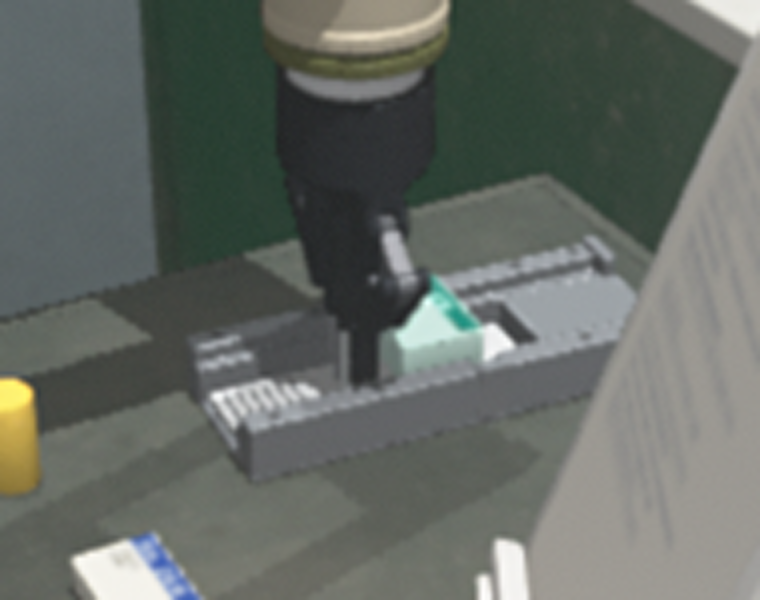

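View pics/t4.png

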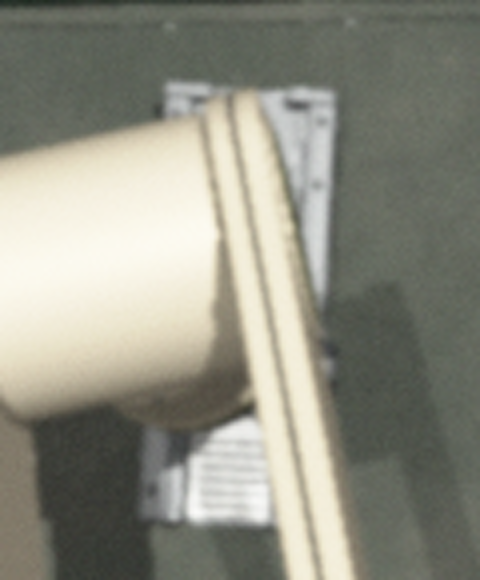

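The scene view shows the box level and moved forward, its front-right top corner now at about (480,335) instead of (460,328). The finger is against its rear and the plate is still down. The arm hides the top view.

servo_tool([
  [-1,[-0.005,0,0],[0,0,0]],
  [-1,[-0.01,0,0],[0,0,0]],
  [-1,[-0.015,0,0],[0,0,0]],
  [-1,[-0.02,0,0],[0,0,0]],
  [-1,[-0.025,0,0],[0,0,0]],
])

```text
time_s: 4.62
ee_pos: [0.5549, 0.1612, 0.0203]
orientation: [-0.112, -3.135, -0.0]
force: [-16.7, 0.2, 23.3]
width: -0.0003
```

Run:
```python
from h import *
plan(tray(-.025,0.004,.0205))
b=env.grab_frame('scene')[150:300,230:420,::-1]; cv2.imwrite('pics/s5.png',cv2.resize(b,None,fx=4,fy=4,interpolation=cv2.INTER_CUBIC))
f=lambda q:(230+(q[0]+.5)/4-.5,150+(q[1]+.5)/4-.5)
for q in [(460,328),(480,335)]: print(totray(onz('scene',f(q),.046)))
```

```text
t 4.62 tray [-0.0245  0.0045  0.0203] shift [ 0.0005 -0.0005 -0.0002] turn [-0.   -0.28  0.03] F [-16.7   0.2  23.3] w -0.0003
[-0.00448731 -0.02590143  0.046     ]
[ 0.00160908 -0.03586223  0.046     ]
```

View pics/s5.png

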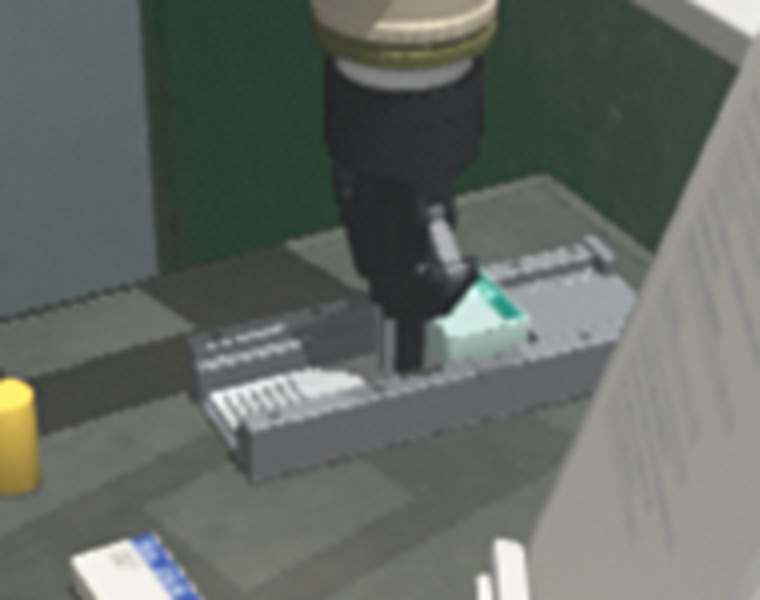

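The box is sliding straight and level, with its front edge at about (527,318). I continue.

servo_tool([
  [-1,[-0.005,0,0],[0,0,0]],
  [-1,[-0.01,0,0],[0,0,0]],
  [-1,[-0.015,0,0],[0,0,0]],
  [-1,[-0.02,0,0],[0,0,0]],
  [-1,[-0.025,0,0],[0,0,0]],
])

```text
time_s: 5.08
ee_pos: [0.5799, 0.1594, 0.0204]
orientation: [-0.112, -3.135, -0.0]
force: [-15.7, 1.0, 21.3]
width: -0.0001
```

Run:
```python
from h import *
plan(tray(.023,0.004,.0205))
b=env.grab_frame('scene')[150:300,230:420,::-1]; cv2.imwrite('pics/s6.png',cv2.resize(b,None,fx=4,fy=4,interpolation=cv2.INTER_CUBIC))
```

```text
t 5.08 tray [0.0006 0.0045 0.0204] shift [-0.0224 -0.0005 -0.0002] turn [ 0.   -0.26  0.03] F [-15.7   1.   21.3] w -0.0001
```

View pics/s6.png

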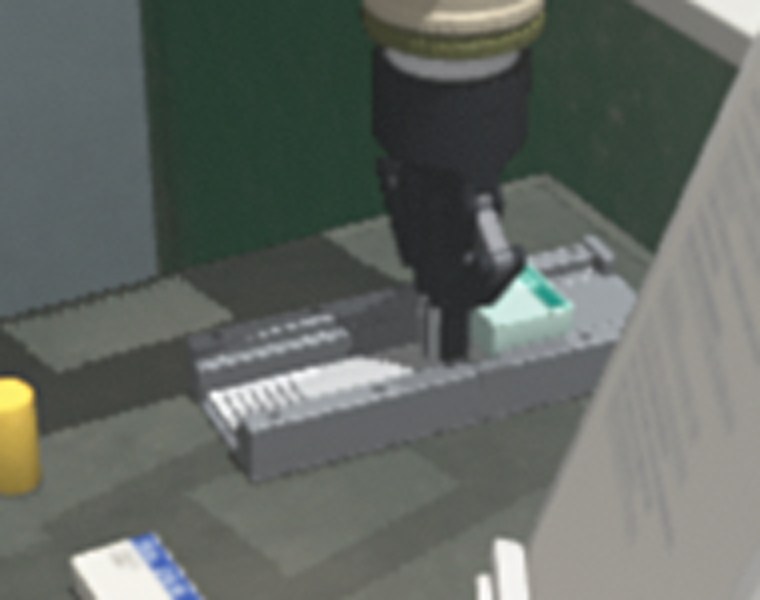

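The box is still level, with its front edge at about (572,308). About 22 mm remain.

servo_tool([
  [-1,[-0.005,0,0],[0,0,0]],
  [-1,[-0.01,0,0],[0,0,0]],
  [-1,[-0.015,0,0],[0,0,0]],
  [-1,[-0.019,0,0],[0,0,0]],
  [-1,[-0.022,0,0],[0,0,0]],
])

```text
time_s: 5.55
ee_pos: [0.6023, 0.1578, 0.0204]
orientation: [-0.112, -3.136, -0.0]
force: [-14.3, -0.4, 20.9]
width: 0.0003
```

Run:
```python
from h import *
plan(tray(.023,0.004,.0205))
b=env.grab_frame('scene')[150:300,230:420,::-1]; cv2.imwrite('pics/s7.png',cv2.resize(b,None,fx=4,fy=4,interpolation=cv2.INTER_CUBIC))
s=env.state(); np.save('P7.npy',np.array([s['ee_pos'],s['orientation']]))
```

```text
t 5.55 tray [0.023  0.0045 0.0204] shift [ 0.     -0.0005 -0.0001] turn [ 0.   -0.21  0.03] F [-14.3  -0.4  20.9] w 0.0003
```

View pics/s7.png

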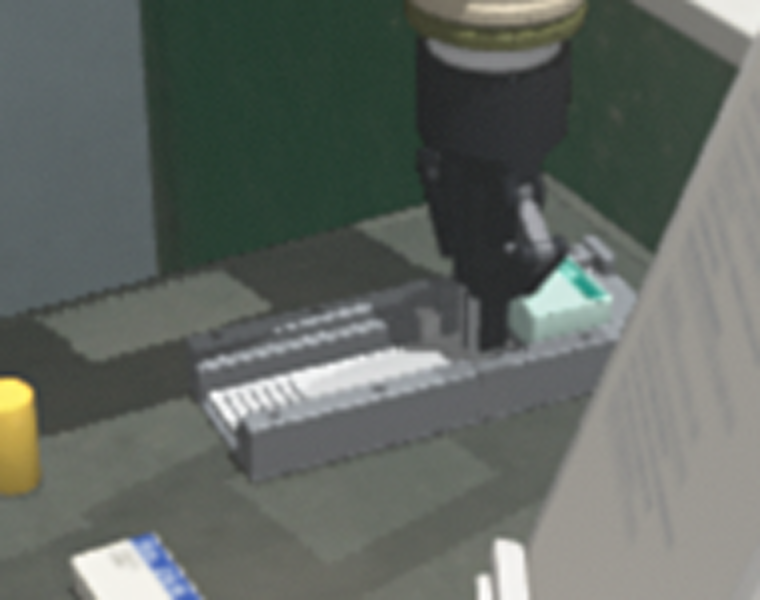

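Run:
```python
from h import *
f=lambda q:(230+(q[0]+.5)/4-.5,150+(q[1]+.5)/4-.5)
for q in [(531,317),(612,301),(460,328)]: print(totray(onz('scene',f(q),.046)))
```

```text
[ 0.03249671 -0.03147314  0.046     ]
[ 0.07713612 -0.03502717  0.046     ]
[-0.00448731 -0.02590143  0.046     ]
```

The box's rear edge is at x≈32–34 mm, so its origin is at about 55 mm, well past the posts. I draw back from it with the plate still down, then lift.

servo_tool([
  [-1,[0.002,0,0.0005],[0,0,0]],
  [-1,[0.005,0,0.0005],[0,0,0]],
  [-1,[0.008,0,0.0005],[0,0,0]],
  [-1,[0.012,0,0.0005],[0,0,0]],
  [-1,[0.012,0,0.0005],[0,0,0]],
])

```text
time_s: 6.02
ee_pos: [0.5934, 0.1582, 0.0206]
orientation: [0.113, 3.135, 0.001]
force: [3.3, -0.2, 7.5]
width: -0.0002
```

Run:
```python
from h import *
plan(tray(.012,0.004,.0205))
b=env.grab_frame('scene')[150:300,230:420,::-1]; cv2.imwrite('pics/s8.png',cv2.resize(b,None,fx=4,fy=4,interpolation=cv2.INTER_CUBIC))
```

```text
t 6.02 tray [0.0142 0.0042 0.0206] shift [ 0.0022 -0.0002  0.0001] turn [0.04 0.24 0.  ] F [ 3.3 -0.2  7.5] w -0.0002
```

View pics/s8.png

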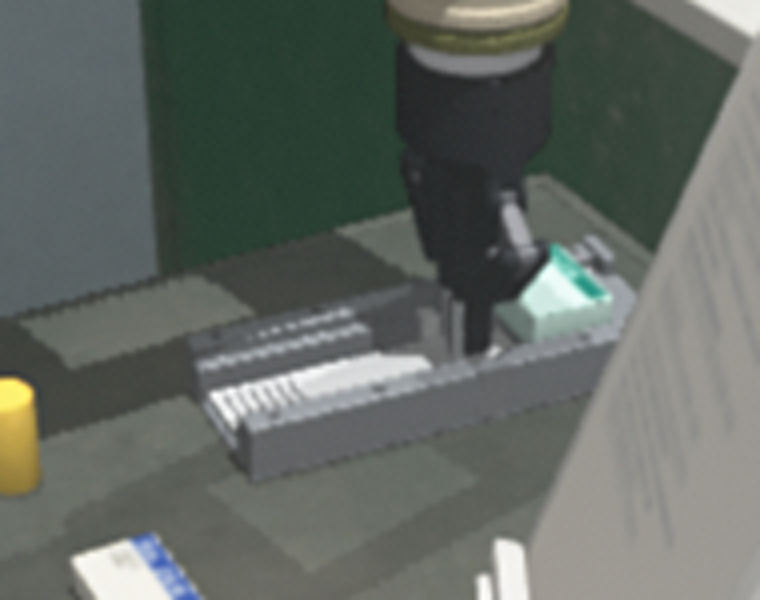

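The finger has drawn back from the box, which stayed at (612,301), and the plate is still down. Now I lift straight up.

servo_tool([
  [-1,[0,0,-0.004],[0,0,0]],
  [-1,[0,0,-0.009],[0,0,0]],
  [-1,[0,0,-0.015],[0,0,0]],
  [-1,[0,0,-0.022],[0,0,0]],
  [-1,[0,0,-0.035],[0,0,0]],
])

```text
time_s: 6.48
ee_pos: [0.5897, 0.1578, 0.0525]
orientation: [-0.113, -3.135, 0.001]
force: [-0.9, -0.6, 0.2]
width: 0.0001
```

servo_tool([
  [-1,[0,0,-0.025],[0,0,0]],
  [-1,[0,0,-0.05],[0,0,0]],
  [-1,[0,0,-0.075],[0,0,0]],
  [-1,[0,0,-0.1],[0,0,0]],
  [-1,[0,0,-0.125],[0,0,0]],
])

```text
time_s: 6.9
ee_pos: [0.591, 0.158, 0.1805]
orientation: [-0.113, -3.139, 0.0]
force: [0.7, -0.0, -0.7]
width: -0.0001
```

servo_tool([
  [-1,[0.035,0.01,-0.01],[0,0,0]],
  [-1,[0.07,0.02,-0.01],[0,0,0]],
  [-1,[0.105,0.03,-0.01],[0,0,0]],
  [-1,[0.14,0.04,-0.01],[0,0,0]],
  [-1,[0.14,0.06,-0.01],[0,0,0]],
])

```text
time_s: 7.32
ee_pos: [0.4487, 0.2268, 0.1867]
orientation: [-0.112, -3.132, 0.004]
force: [-1.2, -0.5, -1.5]
width: 0.0002
```

servo_tool([
  [-1,[0.0,0.035,0],[0,0,0]],
  [-1,[0,0.07,0],[0,0,0]],
  [-1,[0,0.105,0],[0,0,0]],
  [-1,[0,0.14,0],[0,0,0]],
  [-1,[0,0.14,0],[0,0,0]],
])

```text
time_s: 7.73
ee_pos: [0.4652, 0.3726, 0.1888]
orientation: [-0.107, -3.139, -0.003]
force: [1.0, -0.1, 0.3]
width: 0.0002
```

Run:
```python
from h import *
plan(tray(.012,0.004,.0205))
cv2.imwrite('pics/s9f.png',env.grab_frame('scene')[:,:,::-1])
cv2.imwrite('pics/t9f.png',env.grab_frame('top')[:,:,::-1])
a=cv2.imread('pics/t9f.png')[140:272,215:315]; cv2.imwrite('pics/t9.png',cv2.resize(a,None,fx=4.5,fy=4.5,interpolation=cv2.INTER_CUBIC))
```

```text
t 7.73 tray [-0.1292  0.2088  0.1888] shift [-0.1407 -0.2056  0.1678] turn [ 0.1  -0.07  0.2 ] F [ 1.  -0.1  0.3] w 0.0002
```

View pics/t9.png

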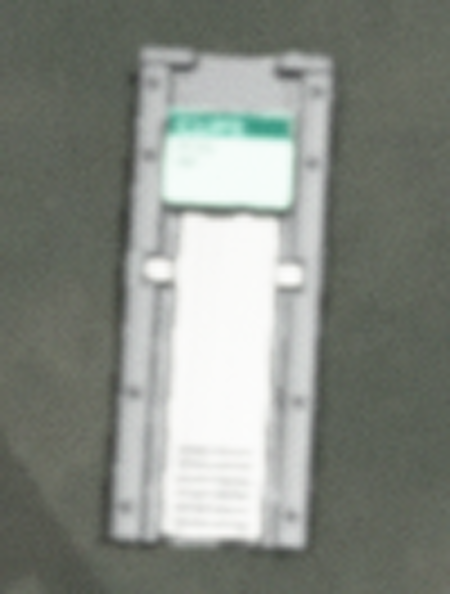

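View pics/s9f.png

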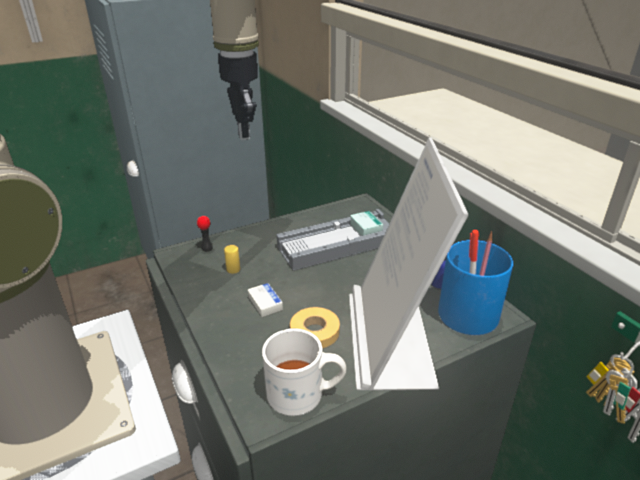

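View pics/t9f.png

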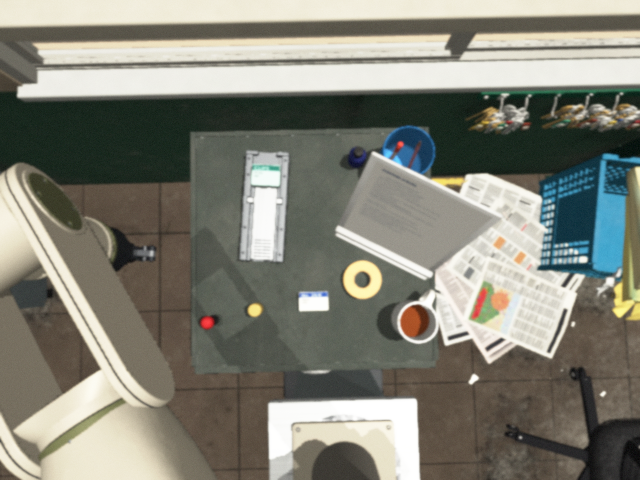

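The top view shows the box lying flat and square in the bay, at zoomed rows 113–208, beyond both posts at row 270. The posts and plate are up, and the other items are where they were. I let the arm settle, measure, and hand in.

servo_tool([
  [-1,[0,0,0],[0,0,0]],
  [-1,[0,0,0],[0,0,0]],
  [-1,[0,0,0],[0,0,0]],
])

```text
time_s: 8.08
ee_pos: [0.4666, 0.3665, 0.1892]
orientation: [0.115, 3.139, -0.0]
force: [0.3, -0.1, -0.2]
width: -0.0002
```

Run:
```python
from h import *
f=lambda q:(215+(q[0]+.5)/4.5-.5,140+(q[1]+.5)/4.5-.5)
for q in [(164,206),(293,208),(166,112),(294,116)]: print(np.round(totray(onz('top',f(q),.046)),4))
a=cv2.imread('pics/top0.png').astype(int);b=cv2.imread('pics/t9f.png').astype(int)
for n,c in dict(stamp=(207,322),coin=(255,310),staple=(313,301),tape=(362,279),mug=(415,322),ink=(357,157)).items():
    u,v=c; A,B=[m[v-20:v+20,u-20:u+20].astype(np.float32).mean(2) for m in(a,b)]
    print(n,cv2.phaseCorrelate(A,B))
print(np.round(env.state()['dq'],3)); print(env.job_done())
```

```text
[0.0327 0.0288 0.046 ]
[ 0.0348 -0.032   0.046 ]
[0.0778 0.0306 0.046 ]
[ 0.0789 -0.0301  0.046 ]
stamp ((0.06237085382763041, 0.021388094343407715), 1.0086275067925454)
coin ((0.3875510916290743, -0.2206567165081701), 1.0502703657746315)
staple ((-0.2569576341032125, 0.028802247886630994), 0.9429209128022193)
tape ((0.015945453284185618, -0.010027354150995649), 0.9788687300682067)
mug ((0.0154920970120358, -0.016734836131117703), 1.0227431237697602)
ink ((0.13416528779954007, 0.10754843551071858), 1.0237457424402236)
[-0.     0.001 -0.002  0.    -0.004 -0.001]
the job is handed in; nothing more can be done
None
```

I pressed the plate fully down behind the box with the shut fingertips and slid forward on it, pushing the box past the posts. I then drew back about 9 mm with the plate still down, lifted straight up and moved clear. The job was handed in at about 8.1 s.

- **Box:** The last top view puts its origin at about x = 56 mm, against the 32.5 mm needed. Its rear edge is at about 33–35 mm, and it looks flat and straight. It doesn't touch the end wall.
- **Plate and posts:** Both look fully up again. During the push the TCP stayed within 1 mm of its fully-down height.
- **Other items:** All shifts in the top view are under 0.5 px. The largest are the coin roll (0.4 px) and the staple box (0.3 px), which I put down to shadows.
- **Force:** The wrist force is near zero and the arm is at rest. The push-down force briefly reached about 35 N (41 N in total with drag), so I eased it to about 20–25 N. It was 7.5 N after drawing back, only a little over the 6.5 N that holds the plate down.
- **Disagreement:** The wrist and top cameras differed by about 3 mm on the tray's sideways position. I aimed between the two, and the closer wrist view showed the tips centred on the plate.

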